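# Isolate a capping press, hook up its drop guard and draw out the pot

### The job

Make the capping press safe and open it for unloading. First push all four rocker switches on its console to off (robot-side half down; one finger drag along the row will do it), then raise the drop guard by the T grip of its hold-up bar and hook the bar's slot into the notch of the tongue so that the guard hangs there by itself; never let the guard fall. Then draw the loading slide out to its stop, with the pot still standing in its place on it, and leave everything else on the bench where it is.

Things in the scene. Friction and masses are not known exactly. Their poses are not given: they have to be found in the camera images.
- press: grey capping press fixed to the worktop, 180 x 180 mm, 295 high. Origin: centre of its underside, -x its front, z up. A clear drop guard runs in two channels (fronts at x -74, y 70 to 86 either side, tops z 239). Crosshead: front x -48, top z 255; on it a cylinder, radius 28, at x 12, to z 295. From the crosshead a notched tongue juts forward at y 0. Below, the loading slide
- guard (a joint): height of the drop guard, m: 0 shut (its lower edge 37 mm above the worktop), 0.075 hanging in the notch, 0.098 upper stop. Guard and bar weigh 0.5 to 0.9 kg, guide friction 1.5 N: let go anywhere else, it drops
- hold_bar (a joint): lean, rad, of the hold-up bar (steel, 6 mm thick, 34 wide) pivoted on the guard's front at press x -74, y 0, z 128 mm + guard height. 0 upright, + = top leans to the front (press -x); range -0.06 to 0.65; friction 0.06 Nm keeps it where put. Its slot (24 mm wide, 8 to 51 mm from the pivot) goes over the tongue. Lifted at a lean under 0.3, the bar strikes the tongue from below
- bar_grip (a point): middle of the black T grip at the top of the bar, 92 mm from the pivot: round, 12 mm diameter, 44 mm long along the press's y; guard and bar are lifted and swung by it. Below the grip the bar is 16 mm wide for 14 mm, then 34 mm
- bar_pin (a point): centre of the rounded upper end of the bar's slot (an 8 mm round edge along y), 55 mm from the bar's pivot
- notch (a point): where bar_pin lies when hooked: press x -74, y 0, z 258 mm. The tongue is a plate 10 mm thick (y), its underside 18 mm below this point. Before the notch a nose reaches 12 mm to the front of this point and 6.5 mm above it; behind it a wall starts 6 mm behind this point and rises 15 mm above it. So bar_pin comes in from the front, at least 11 mm above this point, then is lowered into the notch
- load_slide (a joint): how far the loading slide is drawn out to the front (-x of the press) in m: 0 = home, 0.10 = out at its stop. Friction 2.5 N. With the guard down the pot on it strikes the guard
- slide_pull (a point): middle of the slide's steel pull bow: a bar 10 mm in diameter, 56 mm long along the press's y, 40 mm above the worktop (nothing but worktop below), 140 mm in front of the press's origin when home, 35 mm clear of the slide's front edge
- cream_pot: lidded cream sample pot, 68 mm in diameter, 43 mm high, 0.1 kg, standing loose on the loading slide between six 6 mm high pins. Origin: centre of its underside
- nest (a point): centre of the pot's place on the upper face of the loading slide (31 mm above the worktop)
- console: grey switch console fixed to the worktop, 90 mm (x) by 184 mm (y), top face 42 mm high. Origin: centre of its underside; -x its robot side. Four white rockers in a row along y, at x 0 and y +57 (switch_1), +19, -19, -57 mm (switch_4), each 34 mm long (x), 33 wide at the foot, 12 at the top: flanks bevelled at 30 degrees, so a fingertip dragged along the row pushes them down
- switch_1 (a joint): rocker 1 of the row: +0.25 rad = ON, robot-side half up (9 mm over the console's top at 12 mm from its axis); -0.25 = OFF, that half down (3 mm over the top there); level at 0, 6 mm over the top. Axis along the console's y. Snaps over the middle, takes about 3 N. May be off already
- switch_2 (a joint): rocker 2 of the row: +0.25 rad = ON, robot-side half up (9 mm over the console's top at 12 mm from its axis); -0.25 = OFF, that half down (3 mm over the top there); level at 0, 6 mm over the top. Axis along the console's y. Snaps over the middle, takes about 3 N. May be off already
- switch_3 (a joint): rocker 3 of the row: +0.25 rad = ON, robot-side half up (9 mm over the console's top at 12 mm from its axis); -0.25 = OFF, that half down (3 mm over the top there); level at 0, 6 mm over the top. Axis along the console's y. Snaps over the middle, takes about 3 N. May be off already
- switch_4 (a joint): rocker 4 of the row: +0.25 rad = ON, robot-side half up (9 mm over the console's top at 12 mm from its axis); -0.25 = OFF, that half down (3 mm over the top there); level at 0, 6 mm over the top. Axis along the console's y. Snaps over the middle, takes about 3 N. May be off already
- dropper: amber dropper bottle, 33 mm wide, 102 mm high, left of the press; bystander; origin: centre of its underside
- lotion: clear lotion bottle without cap, 47 mm wide, 146 mm high, near the front of the press, left or right; bystander; origin: centre of its underside
- beaker_front: small glass beaker, 45 mm wide, 57 mm high, near the front of the press; bystander; origin: centre of its underside
- orange_sample: orange sample bottle, 36 mm wide, 75 mm high, behind or at the right end of the console; bystander; origin: centre of its underside
- white_tube: white stick tube, 21 mm wide, 72 mm high, behind or at the right end of the console; bystander; origin: centre of its underside
- jar_lid: white jar lid, 50 mm wide, 12 mm high, lying in front of the press; bystander; origin: centre of its underside
- gauge_case: wooden gauge block case, 92 x 150 x 42 mm; bystander; origin: centre of its underside
- caliper_1: digital caliper, 80 x 245 x 19 mm, lying left in front of the balance; bystander; origin: centre of its underside
- tweezers_1: steel tweezers, 18 x 126 x 10 mm, lying in front of the press; bystander; origin: centre of their underside

How it is judged (in metres and radians):
On the way, in this order (a step that is already met when the one before it is completed fails the run):
1. all four switches are off (value of joint each of switch_1, switch_2, switch_3, switch_4 below -0.15 rad), for 0.1 s.
2. the guard hangs by its hold-up bar in the notch, let go by the robot (distance between bar_pin and notch below 0.007 m and value of joint guard between 0.069 and 0.082 m and contact force between the fingers and press below 0.3 N and velocity of joint guard between -0.01 and 0.01 m/s), for 0.3 s.
3. the loading slide is drawn out to its stop (value of joint load_slide above 0.092 m), for 0.1 s.
At the end, for the whole second after the job is handed in: All four switches are off (under -0.15 rad); the guard hangs in the notch (bar_pin within 7 mm of notch, guard height 69 to 82 mm); the loading slide is out by more than 92 mm; the pot stands upright, at rest, on the slide within 10 mm of its place (all of step 1 and distance between bar_pin and notch below 0.007 m and value of joint guard between 0.069 and 0.082 m and value of joint load_slide above 0.092 m and angle between cream_pot's own z axis and vertical below 0.1 rad and horizontal distance between cream_pot and nest below 0.01 m and z of cream_pot in the frame of nest between -0.004 and 0.004 m and linear speed of cream_pot below 0.02 m/s); the robot touches nothing.
It fails at once if the guard is raised by more than 20 mm while a switch is still on (value of joint guard above 0.02 m and value of joint any of switch_1, switch_2, switch_3, switch_4 above -0.05 rad).
It fails at once if the guard falls (faster than 0.5 m/s) (velocity of joint guard below -0.5 m/s).
It fails at once if the pot tips (angle between cream_pot's own z axis and vertical above 0.4 rad).
It fails at once if a bystander is pushed more than 30 mm away or knocked over (distance of any of dropper, lotion, beaker_front, orange_sample, white_tube, jar_lid, gauge_case, caliper_1, tweezers_1 from where it was at the start of the episode above 0.03 m or angle between any of dropper, lotion, beaker_front, orange_sample, white_tube's own z axis and vertical above 0.6 rad).
It also fails if it takes over 58 s, if anything falls off the work surface, if the arm or the gripper's body presses on something with over 40 N, if the wrist force passes 120 N, or if a joint passes its speed limit or range.

### The arm

A 6-joint arm with a two-finger parallel gripper is mounted at the origin on a cart in front of the work surface, level with it; the furniture and walls round the work are solid. World frame = base frame: x ahead of the robot, y to its left, z up, the work surface at z = 0. Lengths are in mm, angles in rad, forces in N, time in s.
With the tool pointing down it reaches from about 350 to 875 mm from the base axis. Payload 4.2 kg.
Tool frame: the origin (TCP) lies at the very end of the fingers, on their centre line; the grasp point (between the pads) lies 19 mm behind it; z points along the fingers, y is the line along which they close (so a half turn about z gives the same grasp; the last joint's range is limited). The gripper opens to 85 mm and grips with 20 to 120 N. Pads are 22 mm wide; open, the fingers measure 114 mm over their backs; the gripper's body (76 mm by 85 mm) begins 54 mm behind the grasp point. The pads swing forward as they close: fully open they stand 13 mm farther back than shut.
Start: joints at [1.469, 0.385, 0.008, 0, -1.194, -0.259], TCP at [220.606, 584.75, 231.312] pointing down, gripper open.
Joint ranges: [-3.14, 3.14], [-1.21, 2.06], [-1.07, 1.41], [-3.16, 2.05], [-2.99, -0.16], [-3.1, 3.1]. Speed limits (rad/s): [2.79, 2.79, 3.14, 3.14, 3.14, 3.14].

### API

Orientations are given as a unit quaternion [x, y, z, w].
In Python, from bench import read_state, get_image, camera_model, job_done gives the robot as it stands.
- The arm moves only by the shell command python3 -m handwheel 'ROWS'. ROWS is JSON, a list of rows, each a list of 7 numbers: the shift along the tool's x, y, z in m, then the turn, a rotation vector about the tool's x, y, z in rad, then the gripper's target within -1 to 1 (fully open at 1, half-way at 0, shut at -1). In form: [[dx, dy, dz, wx, wy, wz, jaw], ...]. A call has 1 to 10 rows; each row is the pose to reach, as a shift and turn from the pose commanded when the call began, along the tool's axes at that moment; what a row does not reach only later rows make up. A row lasts 1/8 s, in which the tool goes at most 62.5 mm and 10.7 degrees, less where a joint would pass 70% of its speed; a pose out of reach is approached as far as the arm can. A call with a gripper value outside its range is refused whole. The fingers move at their own pace and stop on an object; the grip force is fixed at half the most. Time passes only in rows, so rows that repeat a pose let the fingers close. It gives the time, the measured TCP pose, the force, the opening and the grip force at its end, in the units of the state.
- read_state(): the state, without advancing time (a new reading comes with each control period).
- get_image(name): name is "scene" or "top"; returns (picture, depth): 400x640x3 uint8, blue, green, red; 400x640 float32, mm along the optical axis (not along the pixel's ray), 0 where there is no reading.
- camera_model(name): a dict with "K" (3x3 intrinsics, pixels), "rvec" (rotation vector, rad) and "tvec" (3), from world to camera coordinates, as OpenCV has them. Camera axes: x right, y down, z forward; pixel columns grow to the right and rows downward; lengths in mm; the calibration is good to about 2 mm. A picture is of the moment at which its call begins. camera_model takes no time and is no camera call.
- job_done(): hands the job in; it is judged then, once.
The state is a dict: "clock": time; "joints": joint angles; "joint_vel": joint speeds; "joint_efforts": joint torques, N m; "position": TCP position; "ee_rot": TCP orientation; "contact_force": force on the tool from outside, world axes, zero at the start; "wrist_torque": the same for the moment, N m; "gripper_width": finger opening in mm; "grasp_force": force on a finger pad.
Only numpy, scipy, OpenCV 4.12 (cv2) and the standard library are available. Lean on these libraries where they do the work, as an engineer would, in place of code of your own. Each camera call takes 0.05 s, during which the arm holds its last target. There are 200 camera calls.

## Working session

There is one attempt and no reset: what is moved stays moved. The work goes in short steps, Python scripts to look and compute and a shell command to move; the robot and the scene stay as the last step left them, time stands still between calls to the robot, and variables do not carry over. Pictures are saved under pics/ and viewed, at most 10 in all, crops included, and the job is handed in when it is done.

```bash
mkdir -p pics; ls
cat > h.py <<'E'
import numpy as np, cv2
from bench import *
from scipy.spatial.transform import Rotation as R
def cam(n):
    m=camera_model(n); K=np.array(m['K'],float); Rm=cv2.Rodrigues(np.array(m['rvec'],float))[0]; t=np.array(m['tvec'],float).ravel(); return K,Rm,t
def ray(n,u,v):
    K,Rm,t=cam(n); d=Rm.T@np.linalg.inv(K)@np.array([u,v,1.]); return -Rm.T@t,d
def plane(n,u,v,z):
    c,d=ray(n,u,v); return c+d*(z-c[2])/d[2]
def pt(n,D,u,v):
    c,d=ray(n,u,v); return c+d*D[int(round(v)),int(round(u))]
def proj(n,P):
    K,Rm,t=cam(n); q=K@(Rm@np.asarray(P,float)+t); return q[:2]/q[2]
def cloud(n,D):
    K,Rm,t=cam(n); v,u=np.mgrid[:400,:640]; d=np.stack([u,v,np.ones_like(u)],-1)@np.linalg.inv(K).T@Rm; return -Rm.T@t+d*D[...,None]
E
python3 - <<'E'
from h import *
for n in ('scene','top'):
    I,D=get_image(n); cv2.imwrite(f'pics/{n}0.png',I); np.save(f'{n}0.npy',D); K,Rm,t=cam(n); print(n,K[0,0],-Rm.T@t,Rm[2])
s=read_state();print(s)
E
```

```text
pics
scene 418.1382846116679 [-452.98958543  626.58360444  667.91318489] [ 0.78754513 -0.47298107 -0.3950463 ]
top 450.347935464367 [ 317.10077839    8.90145054 1646.93187105] [ 0.15057058  0.00907657 -0.98855759]
{'clock': 0.1, 'joints': array([ 1.46860157e+00,  3.85476419e-01,  6.73209350e-03, -4.34260495e-04,
       -1.19402442e+00, -2.58611881e-01]), 'joint_vel': array([ 2.49752193e-05, -2.56302010e-03,  2.91727677e-03,  1.65186207e-03,
       -1.39982300e-03,  1.51240794e-03]), 'joint_efforts': array([-4.77603244e-04, -3.93319809e+01,  1.88928258e+01,  4.19791013e+00,
       -2.60210356e-03,  5.01220313e-06]), 'position': array([220.43398905, 584.2570744 , 230.321158  ]), 'ee_rot': array([ 9.83756535e-01, -1.79505058e-01, -1.24152983e-04,  9.98961874e-04]), 'contact_force': array([-0.04226873,  0.5088424 , -0.06716988]), 'wrist_torque': array([-0.05248898,  0.05234185, -0.05898778]), 'grasp_force': 0.0, 'gripper_width': 85.24740874269234}
```

View pics/scene0.png

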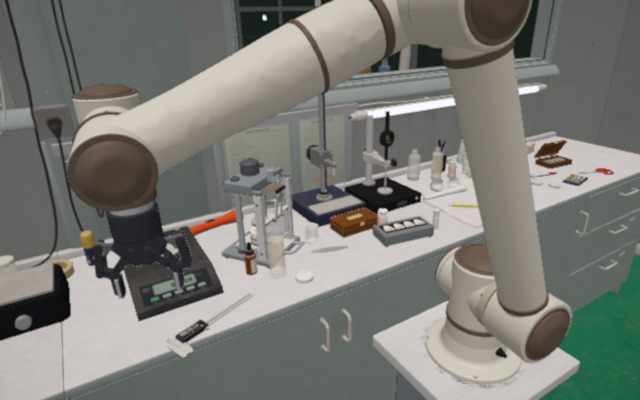

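View pics/top0.png

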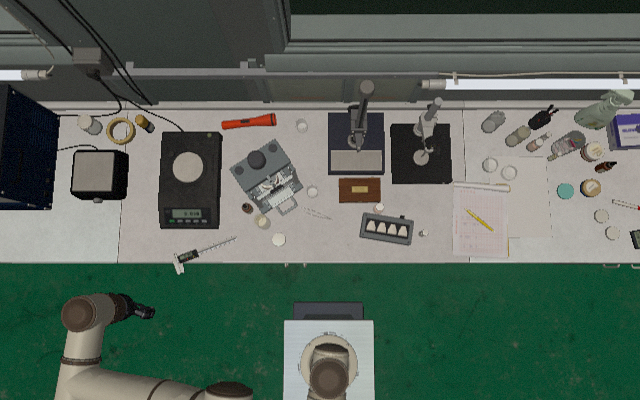

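The scene view shows the press at about (260,205) and the console at (403,231). In the top view they are at (267,175), turned about 30°, and (387,228). The pull bow is at (287,210) in the top view. I'll take enlarged crops next.

Run:
```python
from h import *
t=cv2.imread('pics/top0.png'); s=cv2.imread('pics/scene0.png')
a=cv2.resize(t[130:255,225:435],(798,475),interpolation=cv2.INTER_CUBIC)  #3.8x
b=cv2.resize(s[145:290,215:445],(798,503),interpolation=cv2.INTER_CUBIC) #3.47x
cv2.imwrite('pics/a.png',a);cv2.imwrite('pics/b.png',b)
D=np.load('top0.npy'); X=cloud('top',D); x=X[130:255,225:435]
I=t[130:255,225:435]
# console: z 38-60 & region
sub=X[205:250,350:425]; m=(abs(sub[...,2]-42)<6); c=cv2.minAreaRect(sub[m][:,:2].astype(np.float32)); print('console',c)
w=(t[205:250,350:425].min(-1)>170)&(sub[...,2]>40)
n,l,st,ce=cv2.connectedComponentsWithStats(w.astype(np.uint8))
for i in range(1,n):
    if st[i,4]>15: print('rocker',ce[i]+[350,205],st[i,4],sub[l==i].mean(0),sub[l==i].max(0)[2])
# press
for lo,hi in((230,248),(250,262),(288,302),(27,35)):
    sub=X[130:225,225:310]; m=(sub[...,2]>lo)&(sub[...,2]<hi); print(lo,m.sum(),cv2.minAreaRect(sub[m][:,:2].astype(np.float32)),sub[m].mean(0))
```

```text
console ((481.3695068359375, -224.99148559570312), (219.351318359375, 108.97462463378906), 79.91149139404297)
rocker [379.5    206.8125] 32 [ 545.96762025 -177.63162818   76.01892078] 85.14357126291497
230 145 ((639.7268676757812, 208.08761596679688), (128.48622131347656, 173.51109313964844), 33.40879440307617) [614.32816713 196.75066048 240.33806976]
250 1176 ((640.5187377929688, 210.57672119140625), (130.71102905273438, 175.59571838378906), 34.307220458984375) [649.96154617 217.96992243 255.45555906]
288 232 ((667.6113891601562, 228.7920379638672), (53.710113525390625, 51.48075485229492), 89.94390106201172) [665.88348856 228.7034338  293.82447034]
27 320 ((645.1015625, 145.41458129882812), (170.18922424316406, 368.5482482910156), 51.285037994384766) [602.94333684 186.70771979  31.06426058]
```

View pics/a.png

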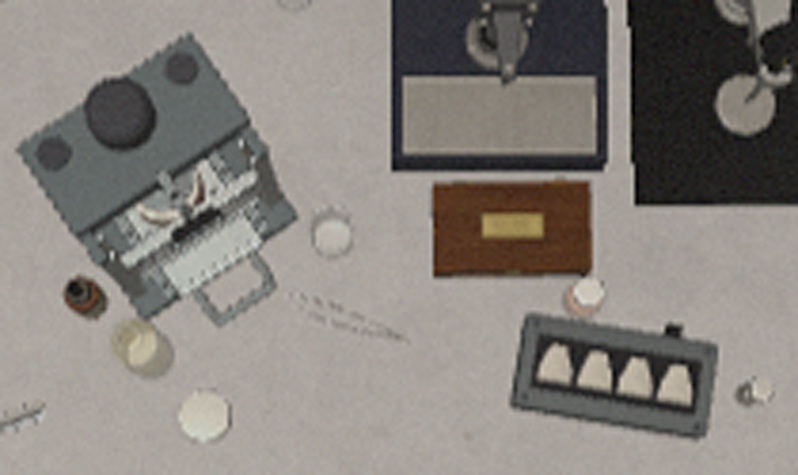

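View pics/b.png

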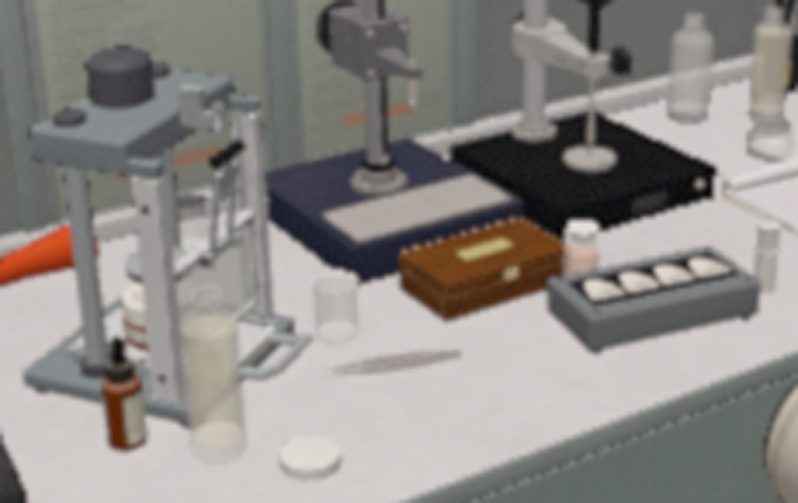

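Grip is at crop-a (197,224) and crop-b (228,152). The bow is near crop-a (248,300), lotion near (140,348), console corners near (527,315)/(717,345)/(703,437)/(513,407). Now I'll compute poses.

Run:
```python
from h import *
T=lambda u,v:(225+u/3.8-.4,130+v/3.8-.4); S=lambda u,v:(215+u/3.47-.35,145+v/3.47-.35)
def P(u,v,z): return plane('top',*T(u,v),z)
c=np.float32([P(u,v,42)[:2] for u,v in((527,315),(717,345),(703,437),(513,407))]); print('console',c.mean(0),c.tolist(),np.degrees(np.arctan2(*(c[0]-c[1]))))
for a in((555,363),(595,369),(636,377),(677,383)): print('rk',P(*a,48)[:2].round(1))
k=np.float32([P(u,v,255)[:2] for u,v in((190,33),(20,148),(78,237),(250,125))]);print('xhead',k.tolist())
cyl=P(121,115,295)[:2]; print('cyl',cyl)
yv=k[1]-k[0]; psi=np.arctan2(-yv[0],yv[1]); print('psi1',np.degrees(psi))
ex=np.array([np.cos(psi),np.sin(psi)]);ey=np.array([-ex[1],ex[0]])
o=cyl-12*ex; print('origin',o)
F=lambda p:np.array([(p[:2]-o)@ex,(p[:2]-o)@ey]).round(1)
for q in k: print(F(q))
def tri(a,b):
    c1,d1=ray('top',*a);c2,d2=ray('scene',*b);A=np.stack([d1,-d2],1);s=np.linalg.lstsq(A,c2-c1,rcond=None)[0];p,q=c1+s[0]*d1,c2+s[1]*d2;return (p+q)/2,np.linalg.norm(p-q)
g,e=tri(T(197,224),S(228,152)); print('grip',g,e,F(g))
for a in ((275,285),(220,320),(210,310),(248,303)): print('bow',a,P(*a,40)[:2],F(P(*a,40)))
for n,a,z in(('lotiontop',(140,348),146),('beakertop',(330,235),57),('lid',(205,415),12),('tw1',(290,290),5),('tw2',(408,340),5),('drop',(78,288),102),('tube',(762,390),72),('orange',(588,292),75)): print(n,P(*a,z),F(P(*a,z)))
# black-pixel centroid for grip
for n,(u,v) in(('top',T(197,224)),('scene',S(228,152))):
    I=cv2.imread(f'pics/{n}0.png').max(-1); u,v=int(u),int(v); w=I[v-7:v+8,u-9:u+10]; m=w<60; ys,xs=np.nonzero(m); print(n,u,v,xs.mean()+u-9,ys.mean()+v-7,m.sum(),xs.min()+u-9,xs.max()+u-9)
```

```text
console [ 472.6977  -204.91357] [[530.2991333007812, -123.1353759765625], [501.8255615234375, -301.5684509277344], [415.3675842285156, -286.0046081542969], [443.2984924316406, -108.94586944580078]] 9.066568
rk [ 484.1 -148.3]
rk [ 478.5 -185.7]
rk [ 471.  -223.9]
rk [ 465.4 -262. ]
xhead [[741.5389404296875, 175.0601348876953], [642.484375, 315.32073974609375], [567.0545654296875, 264.8014831542969], [661.9946899414062, 123.53141021728516]]
cyl [660.51322451 225.19943526]
psi1 35.230427
origin [650.71116152 218.27704051]
[ 49.3 -87.7]
[49.3 84. ]
[-41.5  86.3]
[-45.4 -83.9]
grip [584.30657053 169.88089475 219.38730668] 1.2967596235935728 [-82.2  -1.2]
bow (275, 285) [559.2863377  115.59135414] [-133.9  -31.1]
bow (220, 320) [525.75333103 167.40073506] [-131.4   30.5]
bow (210, 310) [535.31274396 177.03250319] [-118.1   32.9]
bow (248, 303) [542.01723305 141.05199783] [-133.3   -0.4]
lotiontop [487.05037405 227.29017432 146.        ] [-128.5  101.8]
beakertop [604.45511683  62.98263136  57.        ] [-127.4 -100.2]
lid [437.82900525 183.17081302  12.        ] [-194.1   94.1]
tw1 [559.65426924 103.30409925   5.        ] [-140.7  -41.4]
tw2 [510.85801269 -11.08411116   5.        ] [-246.5 -106.7]
drop [547.17679483 291.64190203 102.        ] [-42.2 119.7]
tube [ 456.72820622 -335.89291086   72.        ] [-478.1 -340.8]
orange [ 547.43367379 -177.20813488   75.        ] [-312.5 -263.5]
top 276 188 275.72972972972974 188.43243243243242 37 270 282
scene 280 188 280.0344827586207 189.10344827586206 29 276 284
```

```bash
cat >> h.py <<'E'
O=np.array([655,220.5]);PSI=np.radians(35.2);EX=np.array([np.cos(PSI),np.sin(PSI)]);EY=np.array([-EX[1],EX[0]])
def W(x,y,z): return np.r_[O+x*EX+y*EY,z]
def rot(yaw,tilt=0,tx=None):
    "tool down, x axis at yaw; tilt about tool y"
    x=np.array([np.cos(yaw),np.sin(yaw),0]); z=np.array([0,0,-1.]); 
    return R.from_matrix(np.stack([x,np.cross(z,x),z],1))*R.from_rotvec([0,tilt,0])
def go(p,Rt):
    s=read_state(); R0=R.from_quat(s['ee_rot']); print('at',s['position'].round(1),'t',s['clock'],'->',np.round(p,1)); print('shift',(R0.inv().apply(np.array(p)-s['position'])/1000).round(4),'turn',(R0.inv()*Rt).as_rotvec().round(4))
E
python3 -c "
from h import *
go([473.5,-112,150],rot(-.158))"
```

```text
at [220.4 584.3 230.3] t 0.1 -> [ 473.5 -112.   150. ]
shift [0.4827 0.5618 0.0815] turn [ 2.00e-03  1.00e-04 -2.03e-01]
```

```bash
python3 -m handwheel '[[0.05,0.055,0,0,0,0,-1],[0.1,0.11,0,0,0,-0.05,-1],[0.14,0.16,0,0,0,-0.1,-1],[0.18,0.21,0,0,0,-0.15,-1],[0.22,0.256,0,0,0,-0.203,-1],[0.26,0.303,0,0,0,-0.203,-1],[0.3,0.35,0,0,0,-0.203,-1],[0.34,0.396,0,0,0,-0.203,-1],[0.38,0.442,0,0,0,-0.203,-1],[0.42,0.489,0,0,0,-0.203,-1]]'
python3 -c "
from h import *
go([473.5,-112,80],rot(-.158))"
```

```text
clock: 1.35
position: [434.4, -4.5, 231.4]
ee_rot: [0.997, -0.079, 0.0, -0.0]
contact_force: [1.3, 0.8, 0.2]
gripper_width: -0.0
grasp_force: 0.0
at [434.4  -4.5 231.4] t 1.35 -> [ 473.5 -112.    80. ]
shift [0.0554 0.1001 0.1514] turn [-0.0004 -0.0005  0.0006]
```

```bash
python3 -m handwheel '[[0.028,0.05,0.02,0,0,0,-1],[0.055,0.1,0.05,0,0,0,-1],[0.055,0.1,0.1,0,0,0,-1],[0.055,0.1,0.15,0,0,0,-1],[0.055,0.1,0.15,0,0,0,-1],[0.055,0.1,0.15,0,0,0,-1]]'
python3 - <<'E'
from h import *
I,D=get_image('top'); X=cloud('top',D)
J,_=get_image('scene')
a=cv2.resize(I[195:255,340:435],(798,504),interpolation=cv2.INTER_CUBIC);cv2.imwrite('pics/c.png',a)
b=cv2.resize(J[180:280,340:480],(798,570),interpolation=cv2.INTER_CUBIC);cv2.imwrite('pics/d.png',b)
go([473.5,-112,47],rot(-.158)); go([445.5,-288,47],rot(-.158))
print(proj('scene',read_state()['position']))
E
```

```text
clock: 2.1
position: [474.2, -109.8, 82.8]
ee_rot: [0.997, -0.078, 0.001, 0.0]
contact_force: [0.5, 0.4, -0.2]
gripper_width: 0.3
grasp_force: 0.0
at [ 474.7 -109.6   83.6] t 2.2 -> [ 473.5 -112.    47. ]
shift [-0.0009  0.0026  0.0366] turn [-0.0009 -0.0048  0.0013]
at [ 474.7 -109.6   83.6] t 2.2 -> [ 445.5 -288.    47. ]
shift [-0.0011  0.1808  0.0364] turn [-0.0009 -0.0048  0.0013]
[379.12710862 220.61866292]
```

View pics/d.png

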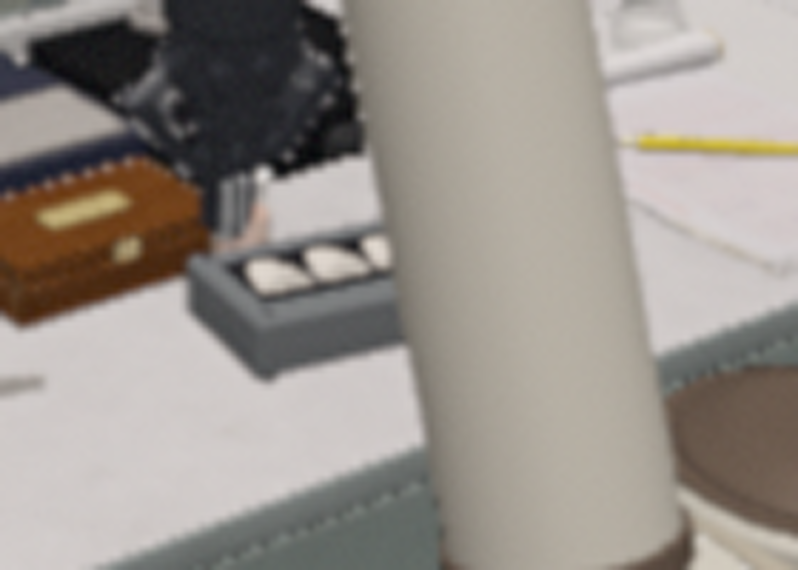

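```bash
python3 -m handwheel '[[0,0.001,0.02,0,0,0,-1],[0,0.001,0.0345,0,0,0,-1],[0,0.001,0.0345,0,0,0,-1],[0,0.001,0.0345,0,0,0,-1]]';python3 -m handwheel '[[0,0.018,0,0,0,0,-1],[0,0.036,0,0,0,0,-1],[0,0.054,0,0,0,0,-1],[0,0.072,0,0,0,0,-1],[0,0.09,0,0,0,0,-1],[0,0.108,0,0,0,0,-1],[0,0.126,0,0,0,0,-1],[0,0.144,0,0,0,0,-1],[0,0.162,0,0,0,0,-1],[0,0.173,0,0,0,0,-1]]'
python3 -c "
from h import *
go([445.5,-288,47],rot(-.158))"
```

```text
clock: 2.7
position: [473.9, -110.7, 48.3]
ee_rot: [0.997, -0.078, 0.002, -0.0]
contact_force: [-0.8, 0.2, 0.0]
gripper_width: 0.4
grasp_force: 0.0
clock: 3.95
position: [445.2, -283.0, 46.8]
ee_rot: [0.997, -0.079, -0.0, 0.0]
contact_force: [0.4, -0.9, -0.6]
gripper_width: 0.1
grasp_force: 0.0
at [ 445.2 -283.    46.8] t 3.95 -> [ 445.5 -288.    47. ]
shift [ 0.001   0.0049 -0.0002] turn [ 0.0002  0.     -0.0006]
```

```bash
python3 -m handwheel '[[0,0,-0.05,0,0,0,-1],[0,0,-0.11,0,0,0,0],[0,-0.05,-0.17,0,0,-0.1,1],[0,-0.1,-0.23,0,0,-0.2,1],[0,-0.15,-0.25,0,0,-0.3,1],[0,-0.2,-0.25,0,0,-0.4,1],[0,-0.25,-0.25,0,0,-0.5,1],[0,-0.3,-0.25,0,0,-0.6,1],[0,-0.3,-0.25,0,0,-0.7,1],[0,-0.3,-0.25,0,0,-0.77,1]]'
python3 - <<'E'
from h import *
I,D=get_image('top'); J,_=get_image('scene')
a=cv2.resize(I[130:255,225:435],(798,475),interpolation=cv2.INTER_CUBIC)
b=cv2.resize(J[180:280,340:480],(798,570),interpolation=cv2.INTER_CUBIC)
b=cv2.resize(J[210:245,360:440],(560,245),interpolation=cv2.INTER_CUBIC)
a[:,:]=a; c=np.zeros((600,800,3),np.uint8); c[:350,:798]=cv2.resize(I[200:250,350:464],(798,350),interpolation=cv2.INTER_CUBIC); c[352:597,:560]=b; cv2.imwrite('pics/e.png',c); cv2.imwrite('pics/scene1.png',J)
Rt=rot(PSI,.35); z=Rt.as_matrix()[:,2]; G=np.array([584.3,169.9,219.4])
go(G-110*z,Rt); go(G+14*z,Rt)
E
```

```text
clock: 5.2
position: [492.6, 15.1, 296.6]
ee_rot: [0.953, 0.303, -0.0, 0.0]
contact_force: [0.1, 0.0, 1.0]
gripper_width: 85.4
grasp_force: 0.0
at [492.6  14.5 296.6] t 5.3 -> [553.5 148.2 322.7]
shift [ 0.1267 -0.0743 -0.0262] turn [ 1.000e-04  3.506e-01 -1.800e-03]
at [492.6  14.5 296.6] t 5.3 -> [588.2 172.7 206.2]
shift [ 0.1693 -0.0744  0.0903] turn [ 1.000e-04  3.506e-01 -1.800e-03]
```

View pics/e.png

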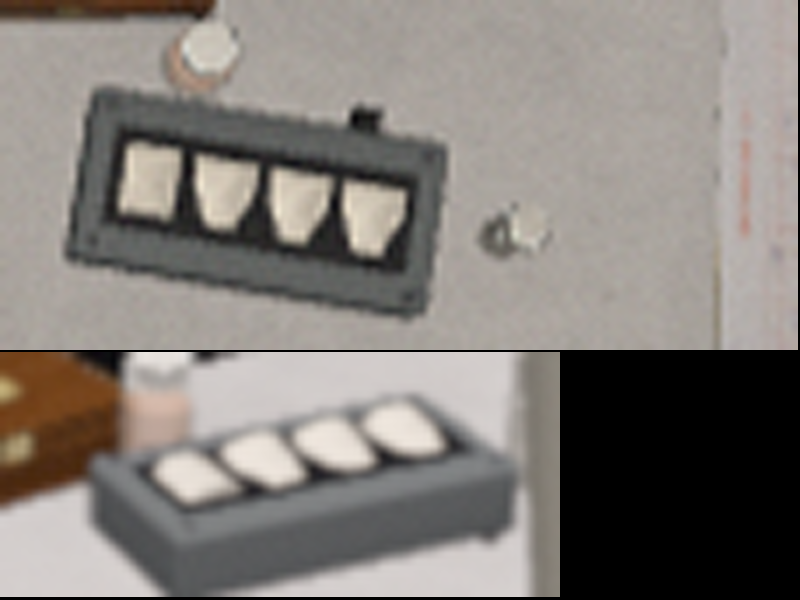

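Switches 2–4 are off: the wide end is now on the far side. Switch 1, the leftmost at (150,180), is only about level, so I'll go back and press it down.

```bash
python3 -m handwheel '[[0,0,0,0,0,0.15,-1],[0,0,0,0,0,0.3,-1],[-0.02,0.04,0,0,0,0.45,-1],[-0.05,0.09,0.02,0,0,0.6,-1],[-0.08,0.13,0.05,0,0,0.77,-1],[-0.112,0.146,0.1,0,0,0.77,-1],[-0.112,0.146,0.16,0,0,0.77,-1],[-0.112,0.146,0.2,0,0,0.77,-1],[-0.112,0.146,0.2,0,0,0.77,-1]]'
python3 -c "
from h import *
go([468,-146.5,45.5],rot(-.158))"
```

```text
clock: 6.42
position: [482.4, -169.7, 94.1]
ee_rot: [0.997, -0.08, -0.004, 0.0]
contact_force: [-0.2, 0.1, 1.0]
gripper_width: 0.2
grasp_force: 0.0
at [ 482.4 -169.7   94.1] t 6.425 -> [ 468.  -146.5   45.5]
shift [-0.0175 -0.0207  0.0487] turn [ 0.0008  0.0078 -0.0018]
```

```bash
python3 -m handwheel '[[-0.0175,-0.0207,0,0,0,0,-1],[-0.0175,-0.0207,0.02,0,0,0,-1],[-0.0175,-0.0207,0.04,0,0,0,-1],[-0.0175,-0.0207,0.049,0,0,0,-1],[-0.0175,-0.0207,0.049,0,0,0,-1],[-0.0175,-0.0207,0.049,0,0,0,-1]]'
```

```text
clock: 7.18
position: [471.8, -146.2, 48.9]
ee_rot: [0.997, -0.079, 0.001, 0.0]
contact_force: [-0.3, -1.2, -0.2]
gripper_width: -0.2
grasp_force: 0.0
```

```bash
python3 -m handwheel '[[-0.004,0,0.002,0,0,0,-1],[-0.004,0,0.004,0,0,0,-1],[-0.004,0,0.004,0,0,0,-1],[-0.004,0.012,0.004,0,0,0,-1],[-0.004,0.012,0.004,0,0,0,-1]]'
```

```text
clock: 7.8
position: [465.9, -157.5, 45.5]
ee_rot: [0.997, -0.079, 0.001, 0.0]
contact_force: [-1.5, 1.3, 10.3]
gripper_width: -0.0
grasp_force: 5.1
```

```bash
python3 -m handwheel '[[0,0,-0.05,0,0,0,-1],[0,0,-0.11,0,0,-0.05,0],[0,-0.05,-0.17,0,0,-0.15,1],[0,-0.1,-0.23,0,0,-0.25,1],[0,-0.15,-0.25,0,0,-0.35,1],[0,-0.174,-0.25,0,0,-0.5,1],[0,-0.174,-0.25,0,0,-0.6,1],[0,-0.174,-0.25,0,0,-0.7,1],[0,-0.174,-0.25,0,0,-0.772,1],[0,-0.174,-0.25,0,0,-0.772,1]]'
python3 - <<'E'
from h import *
I,D=get_image('top')
cv2.imwrite('pics/f.png',cv2.resize(I[200:250,350:464],(798,350),interpolation=cv2.INTER_CUBIC))
Rt=rot(PSI,.35); z=Rt.as_matrix()[:,2]; G=np.array([584.3,169.9,219.4])
go(G-110*z,Rt); go(G+14*z,Rt)
E
```

```text
clock: 9.05
position: [492.0, 14.5, 293.7]
ee_rot: [0.953, 0.302, -0.0, -0.0]
contact_force: [0.4, -0.4, 0.6]
gripper_width: 85.6
grasp_force: 0.0
at [492.1  14.4 293.7] t 9.1 -> [553.5 148.2 322.7]
shift [ 0.1271 -0.0741 -0.029 ] turn [ 1.000e-04  3.502e-01 -1.400e-03]
at [492.1  14.4 293.7] t 9.1 -> [588.2 172.7 206.2]
shift [ 0.1697 -0.0741  0.0874] turn [ 1.000e-04  3.502e-01 -1.400e-03]
```

View pics/f.png

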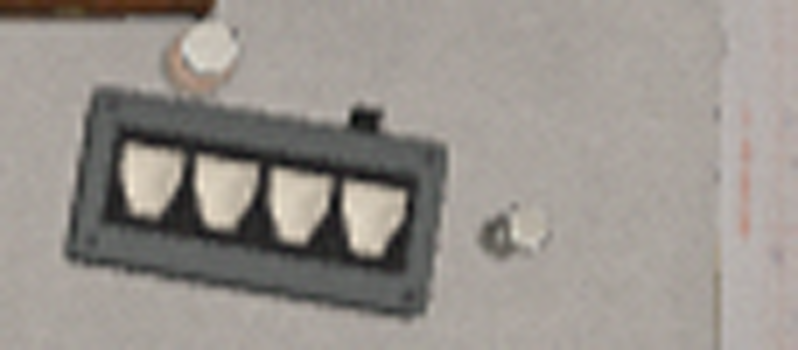

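All four rockers now look the same, so all are off. Next is the pre-grasp for the bar's T grip.

```bash
python3 -m handwheel '[[0,-0.04,-0.04,0,0,0,1],[0.04,-0.074,-0.04,0,0.1,0,1],[0.08,-0.074,-0.035,0,0.2,0,1],[0.12,-0.074,-0.03,0,0.3,0,1],[0.127,-0.074,-0.03,0,0.35,0,1],[0.127,-0.074,-0.03,0,0.35,0,1],[0.127,-0.074,-0.03,0,0.35,0,1]]'
python3 - <<'E'
from h import *
J,_=get_image('scene'); I,_=get_image('top')
c=np.zeros((600,800,3),np.uint8); c[:,:400]=cv2.resize(J[150:270,220:300],(400,600),interpolation=cv2.INTER_CUBIC);c[:400,400:]=cv2.resize(I[150:230,225:305],(400,400),interpolation=cv2.INTER_CUBIC); cv2.imwrite('pics/g.png',c)
Rt=rot(PSI,.35); z=Rt.as_matrix()[:,2]; G=np.array([584.3,169.9,219.4]); go(G+14*z,Rt)
p=read_state()['position']; print(proj('scene',p),proj('top',p))
E
```

```text
clock: 9.98
position: [553.4, 147.9, 324.1]
ee_rot: [0.939, 0.297, 0.166, -0.053]
contact_force: [-0.3, 0.1, 0.1]
gripper_width: 85.1
grasp_force: 0.0
at [553.5 148.1 324.2] t 10.075 -> [588.2 172.7 206.2]
shift [-5.000e-04 -1.000e-04  1.254e-01] turn [ 0.0002 -0.0002 -0.0005]
[289.54399853 154.98230499] [279.90690485 192.31728877]
```

View pics/g.png

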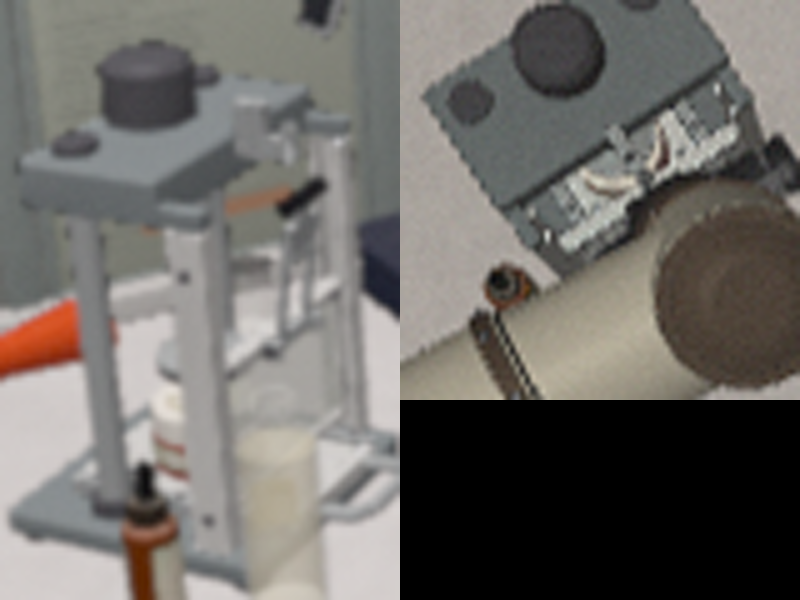

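```bash
python3 -m handwheel '[[0,0,0.03,0,0,0,1],[0,0,0.06,0,0,0,1],[0,0,0.09,0,0,0,1],[0,0,0.11,0,0,0,1],[0,0,0.125,0,0,0,1],[0,0,0.125,0,0,0,1],[0,0,0.125,0,0,0,1]]'
python3 - <<'E'
from h import *
J,_=get_image('scene'); cv2.imwrite('pics/h.png',cv2.resize(J[130:260,210:340],(600,600),interpolation=cv2.INTER_CUBIC))
s=read_state();print(s['position'],s['contact_force'])
E
```

```text
clock: 10.95
position: [588.9, 173.0, 207.4]
ee_rot: [0.938, 0.298, 0.167, -0.053]
contact_force: [0.0, -0.8, 0.3]
gripper_width: 85.4
grasp_force: 0.0
[588.96820825 172.9729673  207.66119359] [0.63291928 0.05297516 0.8642924 ]
```

View pics/h.png

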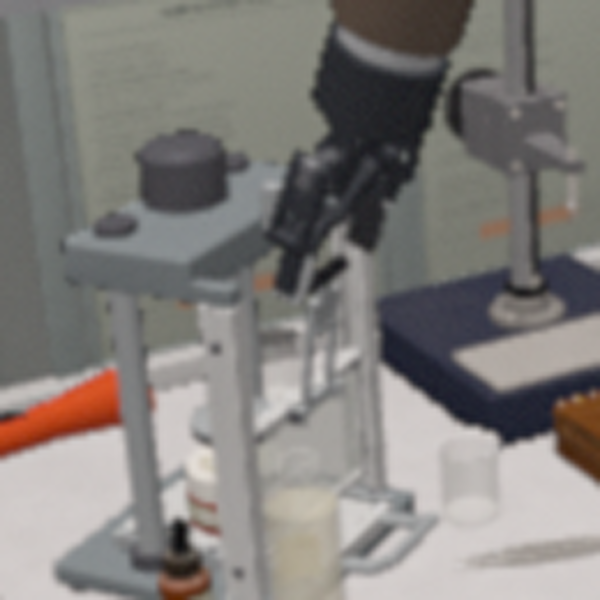

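The grip at (327,270) sits between the fingers (left tip at (287,285)). I'll go 4 mm deeper and close.

```bash
python3 -m handwheel '[[0,0,0.004,0,0,0,0.6],[0,0,0.004,0,0,0,0.2],[0,0,0.004,0,0,0,-0.1],[0,0,0.004,0,0,0,-0.5],[0,0,0.004,0,0,0,-0.5],[0,0,0.004,0,0,0,-0.5],[0,0,0.004,0,0,0,-0.5]]'; python3 -c "
from h import *
s=read_state();p=s['position'];print(s['wrist_torque'],s['gripper_width'],p)
"
```

```text
clock: 11.88
position: [589.5, 174.8, 203.5]
ee_rot: [0.938, 0.298, 0.167, -0.053]
contact_force: [-3.3, 4.4, 2.3]
gripper_width: 42.4
grasp_force: 60.4
[0.7646691  1.32321239 0.5277361 ] 42.38353367139288 [589.49948133 174.77066907 203.47488469]
```

```bash
python3 -m handwheel '[[0,-0.002,0,0,0,0,-0.5],[-0.006,-0.002,-0.0015,0,0,0,-0.5],[-0.012,-0.002,-0.003,0,0,0,-0.5],[-0.018,-0.002,-0.0035,0,0,0,-0.5],[-0.0245,-0.002,-0.004,0,0,0,-0.5],[-0.0245,-0.002,-0.004,0,0,0,-0.5],[-0.0245,-0.002,-0.004,0,0,0,-0.5]]'
cat >> h.py <<'E'
def st():
    s=read_state();p=s['position'];d=p[:2]-O;f=s['contact_force'];print('press x y z',np.round([d@EX,d@EY,p[2]],1),'F press',np.round([f[:2]@EX,f[:2]@EY,f[2]],1),'M',s['wrist_torque'].round(2),s['gripper_width'].round(1),s['clock'])
E
python3 -c "
from h import *
st()"
```

```text
clock: 12.75
position: [568.9, 161.0, 197.2]
ee_rot: [0.939, 0.297, 0.166, -0.053]
contact_force: [5.7, 0.0, -4.9]
gripper_width: 42.2
grasp_force: 62.4Traceback (most recent call last):
  File "<string>", line 3, in <module>
    st()
    ~~^^
  File "h.py", line 25, in st
    s=read_state();p=s['position'];d=p[:2]-O;f=s['contact_force'];print('press x y z',np.round([d@EX,d@EY,p[2]],1),'F press',np.round([f[:2]@EX,f[:2]@EY,f[2]],1),'M',s['wrist_torque'].round(2),s['gripper_width'].round(1),s['clock'])
                                                                                                                                                                                                 ^^^^^^^^^^^^^^^^^^^^^^^^
AttributeError: 'float' object has no attribute 'round'
```

```bash
sed -i "s/s\['gripper_width'\].round(1)/s['gripper_width']/" h.py; python3 -m handwheel '[[0.002,0,-0.0055,0,0,0,-0.5],[0.006,0,-0.0165,0,0,0,-0.5],[0.010,0,-0.0275,0,0,0,-0.5],[0.014,0,-0.0385,0,0,0,-0.5],[0.018,0,-0.0495,0,0,0,-0.5],[0.022,0,-0.0605,0,0,0,-0.5],[0.026,0,-0.0715,0,0,0,-0.5],[0.029,0,-0.08,0,0,0,-0.5],[0.0315,0,-0.0864,0,0,0,-0.5],[0.0315,0,-0.0864,0,0,0,-0.5]]'; python3 -c "
from h import *
st()"
```

```text
clock: 14.0
position: [569.0, 161.0, 288.6]
ee_rot: [0.939, 0.297, 0.166, -0.053]
contact_force: [6.8, 0.0, -5.8]
gripper_width: 42.1
grasp_force: 62.9
press x y z [-104.6    1.   288.6] F press [ 5.6 -3.9 -5.8] M [-0.55 -1.07 -0.72] 42.13160764128899 14.0
```

```bash
python3 -m handwheel '[[0.001,0,-0.0024,0,0,0,-0.5],[0.001,0,-0.0024,0,0,0,-0.5],[0.0087,0,-0.0006,0,0,0,-0.5],[0.0173,0,0.0020,0,0,0,-0.5],[0.0258,0,0.0051,0,0,0,-0.5],[0.0305,0,0.0067,0,0,0,-0.5],[0.0305,0,0.0067,0,0,0,-0.5],[0.0305,0,0.0067,0,0,0,-0.5]]'; python3 -c "
from h import *
st()"
```

```text
clock: 15.0
position: [591.1, 176.5, 289.9]
ee_rot: [0.94, 0.297, 0.16, -0.051]
contact_force: [0.8, -5.6, -7.3]
gripper_width: 41.8
grasp_force: 62.8
press x y z [-77.6   0.9 289.9] F press [-2.6 -5.1 -7.3] M [-2.5   0.98 -0.82] 41.826599620825135 15.0
```

```bash
python3 -m handwheel '[[0.001,0,-0.0028,0,0,0,-0.5],[0.001,0,-0.0028,0,0,0,-0.5],[0.005,0,-0.0014,0,0,0,-0.5],[0.0085,0,0,0,0,0,-0.5],[0.0085,0,0,0,0,0,-0.5]]'; python3 -c "
from h import *
st()"
```

```text
clock: 15.62
position: [597.5, 180.9, 292.7]
ee_rot: [0.94, 0.297, 0.16, -0.051]
contact_force: [0.3, -5.9, -6.9]
gripper_width: 42.1
grasp_force: 62.8
press x y z [-69.8   0.8 292.7] F press [-3.2 -4.9 -6.9] M [-2.55  1.21 -0.8 ] 42.06880359244778 15.625
```

```bash
python3 -m handwheel '[[0.001,0,0,0,0,0,-0.5],[0,0,0.003,0,0,0,-0.5],[-0.001,0,0.006,0,0,0,-0.5],[-0.0022,0,0.009,0,0,0,-0.5],[-0.003,0,0.0115,0,0,0,-0.5],[-0.003,0,0.0115,0,0,0,-0.5]]'; python3 -c "
from h import *
st()"
```

```text
clock: 16.38
position: [598.4, 181.5, 281.1]
ee_rot: [0.94, 0.298, 0.16, -0.051]
contact_force: [0.6, -6.4, -6.7]
gripper_width: 41.9
grasp_force: 62.7
press x y z [-68.7   0.8 281.1] F press [-3.2 -5.6 -6.7] M [-2.74  0.97 -0.25] 41.87948886134398 16.375
```

```bash
python3 -m handwheel '[[-0.0003,0,0.001,0,0,0,-0.5],[-0.0006,0,0.002,0,0,0,-0.5],[-0.0009,0,0.003,0,0,0,-0.5],[-0.0009,0,0.003,0,0,0,-0.5]]'; python3 -c "
from h import *
st()"
```

```text
clock: 16.88
position: [599.0, 181.9, 280.2]
ee_rot: [0.94, 0.297, 0.162, -0.051]
contact_force: [-1.7, -6.1, -1.0]
gripper_width: 42.1
grasp_force: 63.3
press x y z [-68.    0.7 280.2] F press [-4.9 -4.  -1. ] M [-2.36  1.43 -0.67] 42.14069895198309 16.875
```

```bash
python3 -m handwheel '[[-0.0002,0,0.0005,0,0,0,-0.5],[-0.0002,0,0.0005,0,0,0,0.1],[-0.0002,0,0.0005,0,0,0,0.4],[-0.0002,0,0.0005,0,0,0,0.8],[-0.0002,0,0.0005,0,0,0,0.8],[0,0,0,0,0,0,0.8]]'; python3 -c "
from h import *
st()"
```

```text
clock: 17.62
position: [601.4, 184.6, 282.1]
ee_rot: [0.939, 0.298, 0.166, -0.053]
contact_force: [-0.5, 0.7, -0.8]
gripper_width: 76.8
grasp_force: 0.0
press x y z [-64.5   1.5 282.1] F press [ 0.   0.9 -0.8] M [-0.39  0.56  0.05] 76.83754634153885 17.625
```

```bash
python3 -m handwheel '[[0,0,-0.02,0,0,0,0.8],[0,0,-0.05,0,0,0,0.8],[0,0,-0.08,0,0,0,0.8],[-0.03,0,-0.1,0,0,0,0.8],[-0.08,0,-0.11,0,0,0,0.8],[-0.13,0,-0.11,0,0,0,0.8],[-0.16,0,-0.11,0,0,0,0.8],[-0.16,0,-0.11,0,0,0,0.8]]'
python3 - <<'E'
from h import *
st(); print(read_state()['joints'].round(2))
J,_=get_image('scene'); I,D=get_image('top')
c=np.zeros((600,800,3),np.uint8); c[:,:400]=cv2.resize(J[150:270,220:300],(400,600),interpolation=cv2.INTER_CUBIC);c[:400,400:]=cv2.resize(I[150:230,225:305],(400,400),interpolation=cv2.INTER_CUBIC); cv2.imwrite('pics/i.png',c)
for p in(W(-74,0,295),W(-74,0,258),W(-140,0,40)): print(proj('scene',p).round(1),proj('top',p).round(1),(proj('scene',p)-[220,150])*5,(proj('top',p)-[225,150])*5)
for y in(0.,): go(W(-140,0,110),rot(PSI-np.pi/2));go(W(-140,0,110),rot(PSI+np.pi/2))
E
```

```text
clock: 18.62
position: [446.2, 75.0, 330.6]
ee_rot: [0.939, 0.297, 0.166, -0.053]
contact_force: [0.3, -0.5, 1.2]
gripper_width: 76.8
grasp_force: 0.0
press x y z [-254.4    1.5  330.6] F press [-0.  -0.6  1.2] M [-0.36  0.5   0.01] 76.7544763521873 18.625
[ 0.5  -0.14 -0.39 -0.05 -0.98  1.7 ]
[274.2 163.1] [271.4 180.8] [271.18624215  65.69405943] [231.87049256 154.11016777]
[275.2 175.4] [272.8 183.2] [275.87818245 127.09213509] [238.99157518 165.94675683]
[299.4 246. ] [290.2 209.7] [397.05559714 479.95546978] [326.02792399 298.63164824]
at [448.3  76.2 331.4] t 18.725 -> [540.6 139.8 110. ]
shift [0.0289 0.0011 0.2464] turn [-0.2756 -0.2765  1.5531]
at [448.3  76.2 331.4] t 18.725 -> [540.6 139.8 110. ]
shift [0.0289 0.0011 0.2464] turn [ 0.2765 -0.2756 -1.5531]
```

View pics/i.png

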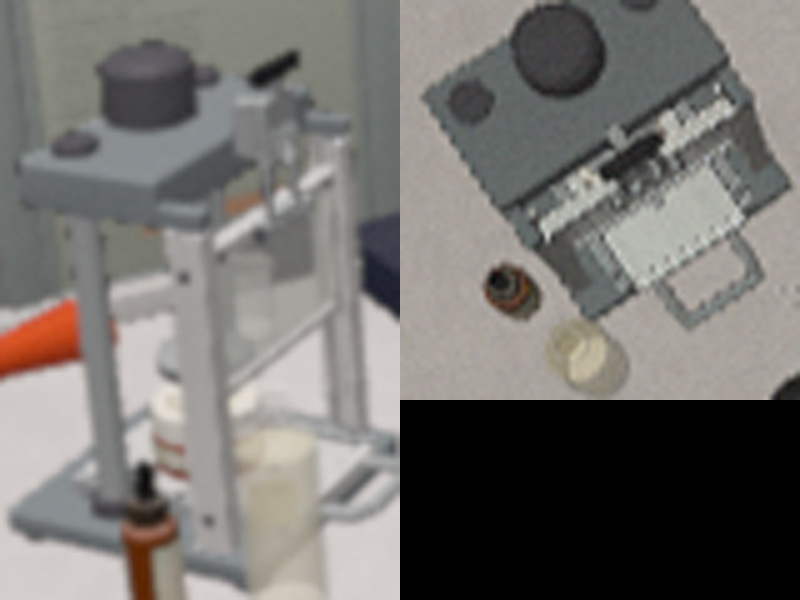

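Picture: the guard is raised, the T grip is at (272,68) just over the tongue as predicted for hooked, and the bow's middle is at (726,301), matching the model. Now the slide.

```bash
python3 -m handwheel '[[0,0,0.02,-0.03,-0.03,0.16,0],[0.005,0,0.05,-0.06,-0.06,0.33,-0.34],[0.01,0,0.08,-0.09,-0.09,0.5,-0.34],[0.015,0,0.11,-0.12,-0.12,0.67,-0.34],[0.02,0,0.14,-0.15,-0.15,0.84,-0.34],[0.025,0,0.17,-0.18,-0.18,1.01,-0.34],[0.029,0.001,0.2,-0.21,-0.21,1.18,-0.34],[0.029,0.001,0.23,-0.24,-0.24,1.35,-0.34],[0.029,0.001,0.246,-0.2756,-0.2765,1.5531,-0.34],[0.029,0.001,0.246,-0.2756,-0.2765,1.5531,-0.34]]';python3 -m handwheel '[[0,0,0,0,0,0,-0.34],[0,0,0,0,0,0,-0.34]]'
python3 - <<'E'
from h import *
st(); go(W(-140,0,26),rot(PSI-np.pi/2))
E
```

```text
clock: 19.98
position: [537.5, 138.5, 105.3]
ee_rot: [0.887, -0.462, -0.004, 0.005]
contact_force: [-5.7, -2.4, -2.7]
gripper_width: 28.0
grasp_force: 0.0
clock: 20.23
position: [537.4, 138.5, 106.6]
ee_rot: [0.888, -0.461, -0.004, 0.004]
contact_force: [-3.9, -2.4, -3.1]
gripper_width: 28.2
grasp_force: 0.0
press x y z [-143.4    0.8  106.6] F press [-4.6  0.3 -3.1] M [-0.66  0.95 -0.  ] 28.19189053369041 20.225
at [537.4 138.5 106.6] t 20.225 -> [540.6 139.8  26. ]
shift [ 0.0009 -0.0043  0.0805] turn [ 0.0111  0.0022 -0.0013]
```

```bash
python3 -m handwheel '[[0,0.015,0,0,0,0,-0.34],[0,0.03,0,0,0,0,-0.34],[0,0.03,0,0,0,0,-0.34]]'
python3 - <<'E'
from h import *
st(); I,D=get_image('top'); J,E=get_image('scene'); 
m=J[155:175,262:292].max(-1)<60; ys,xs=np.nonzero(m); print(m.sum(),xs.mean()+262,ys.mean()+155); cv2.imwrite('pics/j.png',J)
E
```

```text
clock: 20.6
position: [514.5, 121.9, 109.9]
ee_rot: [0.888, -0.46, -0.0, 0.0]
contact_force: [0.2, -0.0, -0.1]
gripper_width: 28.1
grasp_force: 0.0
press x y z [-171.7    0.4  109.9] F press [ 0.2 -0.1 -0.1] M [ 0.04 -0.02 -0.  ] 28.075261768546948 20.6
26 274.11538461538464 163.80769230769232
```

Backing off cleared the contact, and the bar is still hooked (centroid (274.1,163.8), expected (274.2,163.1)). I'll grip the bow with the tool tilted away from the guard.

```bash
python3 -m handwheel '[[0,0,0,0.15,0,0,-0.48],[0,0,0.008,0.3,0,0,-0.48],[0,-0.013,0.016,0.3,0,0,-0.48],[0,-0.013,0.016,0.3,0,0,-0.48],[0,-0.013,0.016,0.3,0,0,-0.48]]'
python3 - <<'E'
from h import *
st(); go(W(-137.9,0,26.6),rot(PSI-np.pi/2)*R.from_rotvec([.3,0,0]))
E
```

```text
clock: 21.32
position: [526.6, 130.4, 93.8]
ee_rot: [0.878, -0.455, 0.068, -0.132]
contact_force: [-0.1, -0.1, 0.6]
gripper_width: 22.3
grasp_force: 0.0
press x y z [-156.8    0.4   93.8] F press [-0.1 -0.   0.6] M [-0.39  0.49 -0.02] 22.290718977710487 21.325
at [526.6 130.4  93.8] t 21.325 -> [542.3 141.   26.6]
shift [0.0004 0.0017 0.0698] turn [0.0011 0.0004 0.0003]
```

```bash
python3 -m handwheel '[[0,0.0017,0.015,0,0,0,-0.48],[0,0.0017,0.03,0,0,0,-0.48],[0,0.0017,0.045,0,0,0,-0.48],[0,0.0017,0.058,0,0,0,-0.48],[0,0.0017,0.07,0,0,0,-0.48],[0,0.0017,0.07,0,0,0,-0.48]]'; python3 -c "
from h import *
st()"
```

```text
clock: 22.08
position: [540.8, 140.5, 24.8]
ee_rot: [0.878, -0.455, 0.068, -0.131]
contact_force: [1.1, 0.0, 0.8]
gripper_width: 22.3
grasp_force: 0.0
press x y z [-139.4    0.5   24.8] F press [ 0.9 -0.6  0.8] M [-0.34  0.45  0.02] 22.27964527976113 22.075
```

Clear of contact. Close on the bow.

```bash
python3 -m handwheel '[[0,0,0,0,0,0,-0.7],[0,0,0,0,0,0,-1],[0,0,0,0,0,0,-1],[0,0,0,0,0,0,-1]]'; python3 -c "
from h import *
st()"
```

```text
clock: 22.58
position: [542.2, 141.3, 27.1]
ee_rot: [0.878, -0.455, 0.069, -0.133]
contact_force: [2.0, 1.8, 3.1]
gripper_width: 7.3
grasp_force: 58.6
press x y z [-137.8    0.3   27.1] F press [2.7 0.4 3.1] M [ 0.35 -0.2  -0.07] 7.340669319222266 22.575
```

```bash
python3 -m handwheel '[[0,0.0019,-0.0006,0,0,0,-1],[0,0.0057,-0.0018,0,0,0,-1],[0,0.0105,-0.0033,0,0,0,-1],[0,0.0153,-0.0047,0,0,0,-1],[0,0.021,-0.0065,0,0,0,-1],[0,0.0267,-0.0083,0,0,0,-1],[0,0.0325,-0.01,0,0,0,-1],[0,0.0382,-0.0118,0,0,0,-1],[0,0.043,-0.0133,0,0,0,-1],[0,0.0478,-0.0148,0,0,0,-1]]'; python3 -c "
from h import *
st()"
```

```text
clock: 23.82
position: [500.7, 112.6, 27.0]
ee_rot: [0.878, -0.455, 0.069, -0.133]
contact_force: [-0.4, 5.8, 6.2]
gripper_width: 7.6
grasp_force: 59.1
press x y z [-188.3    0.8   27. ] F press [3.  5.  6.2] M [1.46 0.12 0.24] 7.581308505409481 23.825
```

```bash
python3 -m handwheel '[[0,0.0057,-0.0018,0,0,0,-1],[-0.0005,0.0115,-0.0035,0,0,0,-1],[-0.001,0.0172,-0.0053,0,0,0,-1],[-0.001,0.023,-0.007,0,0,0,-1],[-0.001,0.0287,-0.0088,0,0,0,-1],[-0.001,0.0344,-0.0106,0,0,0,-1],[-0.001,0.0392,-0.0121,0,0,0,-1],[-0.001,0.043,-0.0133,0,0,0,-1],[-0.001,0.0468,-0.0145,0,0,0,-1],[-0.001,0.049,-0.0151,0,0,0,-1]]'; python3 -c "
from h import *
st()"
```

```text
clock: 25.08
position: [462.0, 85.8, 27.4]
ee_rot: [0.878, -0.454, 0.071, -0.136]
contact_force: [12.9, 13.2, -15.8]
gripper_width: 7.4
grasp_force: 58.0
press x y z [-235.4    1.2   27.4] F press [ 18.2   3.3 -15.8] M [ 2.67 -1.72  0.17] 7.365445682686035 25.075
```

```bash
python3 -m handwheel '[[0,-0.001,0.0003,0,0,0,-1],[0,-0.001,0.0003,0,0,0,-0.7],[0,-0.001,0.0003,0,0,0,-0.45],[0,-0.001,0.0003,0,0,0,-0.45],[0,-0.001,0.0003,0,0,0,-0.45]]'; python3 -c "
from h import *
st()"; python3 -m handwheel '[[0,0,-0.01,0,0,0,-0.45],[0,0,-0.03,0,0,0,-0.45],[0,0,-0.06,0,0,0,-0.45],[0,0,-0.11,0,0,0,-0.45],[0,0,-0.16,0,0,0,-0.45],[0.05,0,-0.2,0,0,0,-0.45],[0.11,0,-0.2,0,0,0,-0.45],[0.17,0,-0.2,0,0,0,-0.45],[0.23,0,-0.2,0,0,0,-0.45],[0.23,0,-0.2,0,0,0,-0.45]]'
python3 - <<'E'
from h import *
st(); I,D=get_image('top'); J,_=get_image('scene'); cv2.imwrite('pics/k.png',I)
m=J[155:175,262:292].max(-1)<60; ys,xs=np.nonzero(m); print('grip',m.sum(),xs.mean()+262,ys.mean()+155)
# bow: edge profile along slide axis at z40, grey bar vs bench
for n,A in(('bow',I),):
    g=cv2.cvtColor(A,cv2.COLOR_BGR2GRAY)
    for x in range(-262,-196,4): 
        print(x,[int(cv2.getRectSubPix(g,(1,1),tuple(map(float,proj('top',W(x,y,40)))))[0,0]) for y in(-12,0,12)],end=' ')
# pot: white pixels near height 74
X=cloud('top',D); m=(abs(X[...,2]-74)<6)&(np.linalg.norm(X[...,:2]-W(-100,0,0)[:2],axis=-1)<90); q=X[m][:,:2]-O; print('\npot top',m.sum(),(np.c_[q@EX,q@EY]).mean(0), np.ptp(np.c_[q@EX,q@EY],axis=0))
E
```

```text
clock: 25.7
position: [457.2, 82.9, 25.5]
ee_rot: [0.878, -0.455, 0.067, -0.131]
contact_force: [-0.0, 1.2, 0.1]
gripper_width: 23.5
grasp_force: 0.0
press x y z [-241.     1.6   25.5] F press [0.7 1.  0.1] M [-0.38  0.51 -0.03] 23.481530657923788 25.7
clock: 26.95
position: [544.1, -141.6, 216.4]
ee_rot: [0.877, -0.458, 0.068, -0.131]
contact_force: [-1.0, -0.3, -1.1]
gripper_width: 23.6
grasp_force: 0.0
press x y z [-299.3 -232.   216.4] F press [-1.   0.3 -1.1] M [-0.32  0.54 -0.03] 23.575384981005307 26.95
grip 26 274.11538461538464 163.80769230769232
-262 [163, 161, 167] -258 [162, 162, 166] -254 [162, 162, 165] -250 [163, 162, 166] -246 [159, 163, 166] -242 [123, 119, 134] -238 [127, 126, 128] -234 [127, 119, 126] -230 [160, 154, 148] -226 [169, 167, 164] -222 [166, 164, 161] -218 [166, 165, 162] -214 [167, 167, 163] -210 [169, 163, 163] -206 [169, 165, 165] -202 [159, 157, 160] -198 [162, 152, 151] 
pot top 269 [-104.41524432    1.9157658 ] [ 69.79081845 166.48611944]
```

Run:
```python
from h import *
for f,r in(('top0',range(-156,-119,2)),('k',range(-256,-219,2))):
    g=cv2.imread(f'pics/{f}.png',0).astype(np.float32); v=[np.mean([cv2.getRectSubPix(g,(1,1),tuple(map(float,proj('top',W(x,y,40)))))[0,0] for y in range(-14,15,4)]) for x in r]
    w=np.clip(150-np.array(v),0,None); print(f,(w*np.array(r)).sum()/w.sum())
_,D=get_image('top'); X=cloud('top',D); P=X[...,:2]-O; px,py=P@EX,P@EY
m=(px<-80)&(px>-180)&(abs(py)<45)&(X[...,2]>65)&(X[...,2]<85); print(m.sum(),px[m].mean(),py[m].mean(),X[m][:,2].std(),X[m][:,2].mean(),[np.ptp(a[m]) for a in(px,py)],px[m].min())
```

```text
top0 -137.3574603321741
k -237.63869747747788
266 -107.89721727227862 2.8846527597850504 3.538058526490687 73.84844963870366 [np.float64(57.68091283346385), np.float64(65.79019964789819)] -137.7012732888944
```

```bash
python3 -c "
from bench import *
print(job_done())"
```

```text
the job is handed in; nothing more can be done
None
```

The job is handed in at about 27 s, with no verdict returned: all four switches show off, the guard hangs in the notch, the slide is out about 100 mm and the pot looks upright on it; the gripper lightly touched the press front once (about 7 N), and I did not re-measure the bystanders at the end.

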